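Put three mixed-up sample vials back in their own stands

ROBOT

A 7-joint arm with a two-finger parallel gripper is mounted at the origin on a cart in front of the work surface, level with it; the furniture and walls round the work are solid. World frame = base frame: x ahead of the robot, y to its left, z up, the work surface at z = 0. Lengths are in m, angles in rad, forces in N, time in s.
With the tool pointing down it reaches from about 0.4 to 0.85 m from the base axis. Payload 10.4 kg.
Tool frame: the origin (TCP) lies between the finger pads; the fingertips stand ahead of it and the grasp point (between the pads) lies 5 mm behind it (manip.tip_extent is the z of the fingertips in the tool frame, in m); z points along the fingers, y is the line along which they close (so a half turn about z gives the same grasp; the last joint's range is limited). The gripper opens to 85 mm and grips with 20 to 120 N. Pads are 22 mm wide; open, the fingers measure 114 mm over their backs; the gripper's body (76 mm by 85 mm) begins 54 mm behind the grasp point. The pads swing forward as they close: fully open they stand 13 mm farther back than shut.
Start: joints at [1.268, 0.332, -0.065, 1.46, 0.022, 1.35, -0.088], TCP at [0.173, -0.601, 0.245] pointing down, gripper open.
Joint ranges: [-2.6, 2.6], [-0.5, 2.12], [-1.47, 1.34], [0.16, 2.42], [-1.27, 4.41], [0.06, 2.06], [-2.6, 2.6]. Speed limits (rad/s): [2.22, 2.22, 2.79, 2.79, 3.14, 3.14, 3.14].

INTERFACE

Orientations are given as a unit quaternion [x, y, z, w].
In Python, from workcell import status, viewer, manip gives the robot as it stands.
- The arm moves only by the tool play_rows, never from a script. Its argument "plan" is one flat list of numbers, 7 for each row, row after row: the turn, a rotation vector about the tool's x, y, z in degrees, then the shift along the tool's x, y, z in m, then the opening, from 0 (shut) to 1 (fully open). In form: [ax, ay, az, dx, dy, dz, grip, ax, ay, az, dx, dy, dz, grip, ...]. A call has 1 to 20 rows; each row is the pose to reach, as a shift and turn from the pose commanded when the call began, along the tool's axes at that moment; what a row does not reach only later rows make up. A row lasts 1/8 s, in which the tool goes at most 62.5 mm and 10.7 degrees, less where a joint would pass 70% of its speed; a pose out of reach is approached as far as the arm can. A call with a gripper value outside its range is refused whole. The fingers move at their own pace and stop on an object; "squeeze" is the grip in N (left out, the last holds). Time passes only in rows, so rows that repeat a pose let the fingers close. It gives the time, the measured TCP pose, the force, the opening and the grip force at its end, in the units of the state.
- status.get_obs(): the state, without advancing time (a new reading comes with each control period).
- viewer.camera(name): name is "side" or "top"; returns the picture (480x640x3 uint8, red, green, blue); there is no depth.
- viewer.camera_model(name): a dict with "fx", "fy", "cx", "cy" (pixels), "R" (3x3) and "t" (3): a world point X has camera coordinates R X + t. Camera axes: x right, y down, z forward; pixel columns grow to the right and rows downward; lengths in m; the calibration is good to about 2 mm. A picture is of the moment at which its call begins. camera_model takes no time and is no camera call.
- manip.hand_in(): hands the job in; it is judged then, once.
The state is a dict: "clock": time; "joint_pos": joint angles; "joint_velocities": joint speeds; "tau": joint torques, N m; "position": TCP position; "ee_rot": TCP orientation; "ft_force": force on the tool from outside, world axes, zero at the start; "torque": the same for the moment, N m; "grip_width": opening from 0.0 (shut) to 1.0 (fully open); "grasp_force": force on a finger pad.
Only numpy, scipy, OpenCV 4.12 (cv2) and the standard library are available. Lean on these libraries where they do the work, as an engineer would, in place of code of your own. Each camera call takes 0.05 s, during which the arm holds its last target. There are 200 camera calls.

TASK

The three sample vials were put back in the wrong stands. Rearrange them so that each stands upright in the stand of its cap's colour, parking one in the empty yellow stand on the way and leaving that empty again at the end. Keep the vials upright all the time, and do not shift the tape roll or the clear dish that lie among the stands.

Things in the scene. Friction and masses are not known exactly. Their poses are not given: they have to be found in the camera images.
- vial_black_mid (a point): sample vial with a black cap, filled with brown sample: an upright round glass of 27 mm diameter, 50 mm tall with its cap (cap 25 mm across), about 30 g, loose. This point is on its axis half-way up, 25 mm above its underside; z points up along the axis. It stands in one of the coloured stands at the start.
- vial_white_mid (a point): sample vial with a white cap, filled with brown sample: an upright round glass of 27 mm diameter, 50 mm tall with its cap (cap 25 mm across), about 30 g, loose. This point is on its axis half-way up, 25 mm above its underside; z points up along the axis. It stands in one of the coloured stands at the start.
- vial_blue_mid (a point): sample vial with a blue cap, empty glass: an upright round glass of 27 mm diameter, 50 mm tall with its cap (cap 25 mm across), about 30 g, loose. This point is on its axis half-way up, 25 mm above its underside; z points up along the axis. It stands in one of the coloured stands at the start.
- stand_black_cup (a point): black vial stand, fixed to the bench (its proper vial is the one with the black cap): a square foot plate 70 x 70 x 6 mm with a low round cup in its middle, bore 44 mm at the rim and 47 mm below, outside 58 mm, rim 18 mm above the bench. This point is the centre of the cup's flat floor, 6 mm above the bench; a vial stands on that floor, its underside 12 mm below the rim. z points up.
- stand_white_cup (a point): white vial stand, fixed to the bench (its proper vial is the one with the white cap): a square foot plate 70 x 70 x 6 mm with a low round cup in its middle, bore 44 mm at the rim and 47 mm below, outside 58 mm, rim 18 mm above the bench. This point is the centre of the cup's flat floor, 6 mm above the bench; a vial stands on that floor, its underside 12 mm below the rim. z points up.
- stand_blue_cup (a point): blue vial stand, fixed to the bench (its proper vial is the one with the blue cap): a square foot plate 70 x 70 x 6 mm with a low round cup in its middle, bore 44 mm at the rim and 47 mm below, outside 58 mm, rim 18 mm above the bench. This point is the centre of the cup's flat floor, 6 mm above the bench; a vial stands on that floor, its underside 12 mm below the rim. z points up.
- stand_yellow_cup (a point): yellow vial stand, fixed to the bench (the spare, for no vial; empty at the start): a square foot plate 70 x 70 x 6 mm with a low round cup in its middle, bore 44 mm at the rim and 47 mm below, outside 58 mm, rim 18 mm above the bench. This point is the centre of the cup's flat floor, 6 mm above the bench; a vial stands on that floor, its underside 12 mm below the rim. z points up.
- tape_roll: roll of black tape lying flat, 93 mm across, 19 mm tall, loose; a bystander. Origin: centre of its underside, z up.
- petri_dish: clear open dish, 89 mm across, 14 mm tall, loose; a bystander. Origin: centre of its underside, z up.
Not all that is in view belongs to the job. There is more than one size of the part that bears stand_blue_cup; the job needs the largest.

How it is judged:
On the way:
1. one of the three vials stands in the yellow stand (((horizontal distance between vial_black_mid and stand_yellow_cup below 0.011 m and z of vial_black_mid in the frame of stand_yellow_cup between 0.021 and 0.029 m and angle between vial_black_mid's own z axis and vertical below 0.12 rad) or (horizontal distance between vial_white_mid and stand_yellow_cup below 0.011 m and z of vial_white_mid in the frame of stand_yellow_cup between 0.021 and 0.029 m and angle between vial_white_mid's own z axis and vertical below 0.12 rad) or (horizontal distance between vial_blue_mid and stand_yellow_cup below 0.011 m and z of vial_blue_mid in the frame of stand_yellow_cup between 0.021 and 0.029 m and angle between vial_blue_mid's own z axis and vertical below 0.12 rad))), for 0.2 s.
At the end, for the whole second after the job is handed in: Each vial stands in the stand of its cap's colour, upright (within 0.12 rad), on the cup's floor (within 4 mm), within 11 mm of its centre, released and still; the yellow stand is empty. Tape roll and dish are within 20 mm of where they began (horizontal distance between vial_black_mid and stand_black_cup below 0.011 m and z of vial_black_mid in the frame of stand_black_cup between 0.021 and 0.029 m and angle between each of vial_black_mid, vial_white_mid, vial_blue_mid's own z axis and vertical below 0.12 rad and horizontal distance between vial_white_mid and stand_white_cup below 0.011 m and z of vial_white_mid in the frame of stand_white_cup between 0.021 and 0.029 m and horizontal distance between vial_blue_mid and stand_blue_cup below 0.011 m and z of vial_blue_mid in the frame of stand_blue_cup between 0.021 and 0.029 m and distance of each of tape_roll, petri_dish from where it was at the start of the episode below 0.02 m); the robot touches nothing.
It fails at once if a vial is tipped more than 0.7 rad (angle between any of vial_black_mid, vial_white_mid, vial_blue_mid's own z axis and vertical above 0.7 rad).
It fails at once if the tape roll or the clear dish is shifted more than 20 mm (distance of any of tape_roll, petri_dish from where it was at the start of the episode above 0.02 m).
It also fails if it takes over 104 s, if anything falls off the work surface, if the arm or the gripper's body presses on something with over 40 N, if the wrist force passes 120 N, or if a joint passes its speed limit or range.

## Working session

There is one attempt and no reset: what is moved stays moved. The work goes in short steps, Python scripts to look and compute and a tool call to move; the robot and the scene stay as the last step left them, time stands still between calls to the robot, and variables do not carry over. Pictures are saved under pics/ and viewed, at most 14 in all, crops included, and the job is handed in when it is done.

Besides the shell and the picture viewer there is one more tool, called in YAML: its name, and indented under it one key for each argument. play_rows: Moves the arm, as the interface text tells. Its arguments: {"type":"object","properties":{"plan":{"type":"array","items":{"type":"number"}},"squeeze":{"type":"number"}},"required":["plan"]}

```bash
mkdir -p pics; python3 - <<'E'
from workcell import status, viewer, manip
import cv2
for n in("top","side"):
    cv2.imwrite(f"pics/{n}0.png",viewer.camera(n)[:,:,::-1]); m=viewer.camera_model(n); print(n,m)
print(status.get_obs()); print(manip.tip_extent)
E
```

```text
top {'fx': 570.840140103341, 'fy': 570.840140103341, 'cx': 319.8456101287928, 'cy': 236.619811940645, 'R': array([[ 1.02544541e-02, -9.99946922e-01, -9.99669559e-04],
       [-9.89426738e-01, -1.00019215e-02, -1.44688255e-01],
       [ 1.44670576e-01,  2.47279885e-03, -9.89476786e-01]]), 't': array([-0.10946212,  0.5804806 ,  1.06440284])}
side {'fx': 451.45552210423784, 'fy': 451.45552210423784, 'cx': 310.15919908851447, 'cy': 244.92875684544416, 'R': array([[ 0.99937922, -0.03241439, -0.01380157],
       [-0.02771814, -0.48162579, -0.87593853],
       [ 0.02174582,  0.87577731, -0.48222528]]), 't': array([-0.57180776,  0.01331575,  0.9533033 ])}
{'clock': 0.1, 'joint_pos': array([ 1.26838788,  0.33276895, -0.06469366,  1.46085209,  0.02159726,
        1.34993958, -0.08851298]), 'joint_velocities': array([ 0.00165298, -0.00214994,  0.00170287, -0.00357851, -0.00055615,
       -0.0006956 , -0.00036268]), 'tau': array([ 4.41961301e-04, -6.26746702e+01,  4.86339815e-02, -3.92432499e+01,
        1.62647758e-02,  6.93745984e-03, -1.91128521e-05]), 'position': array([ 0.17251049, -0.60037858,  0.2446228 ]), 'ee_rot': array([ 9.90229189e-01,  1.39448015e-01, -1.18056266e-04, -6.25296315e-04]), 'ft_force': array([ 0.49464344, -0.11059707,  0.39096711]), 'torque': array([ 2.71247682e-05,  2.80437599e-02, -2.50204295e-02]), 'grasp_force': 0.0, 'grip_width': 0.9986015250915309}
0.014
```

View pics/top0.png

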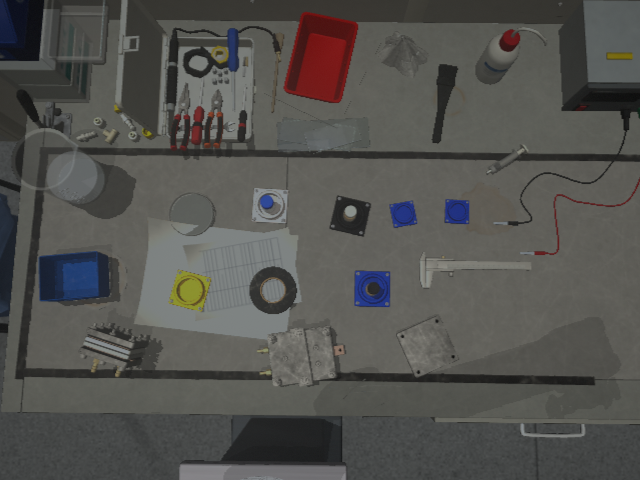

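View pics/side0.png

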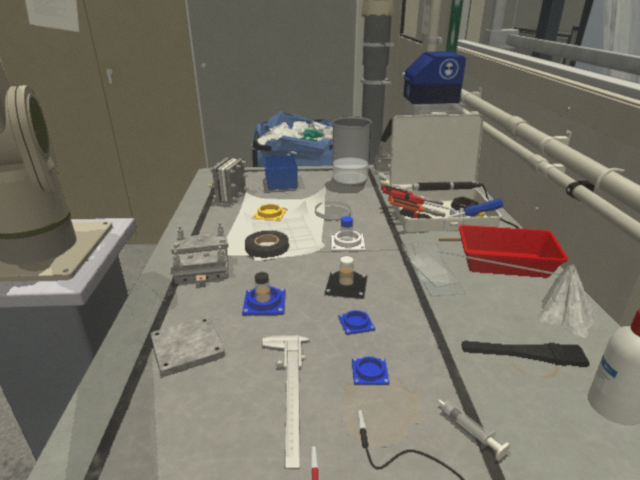

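The top view shows the blue vial in the white stand at (268,203), the white vial in the black stand at (350,214), and the black vial in a blue stand at (372,288). The yellow stand is empty at (190,290), the tape is at (273,290) and the dish at (192,214). The blue candidates are (372,288), (403,214) and (457,212). The first looks largest, so I'll confirm that in an enlarged crop.

```bash
python3 - <<'E'
import cv2
im=cv2.imread("pics/top0.png")[175:325,160:480]
cv2.imwrite("pics/topc.png",cv2.resize(im,None,fx=2.5,fy=2.5,interpolation=cv2.INTER_CUBIC))
im=cv2.imread("pics/side0.png")[190:400,220:420]
cv2.imwrite("pics/sidec.png",cv2.resize(im,None,fx=2.85,fy=2.85,interpolation=cv2.INTER_CUBIC))
E
```

```text
(no output)
```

View pics/topc.png

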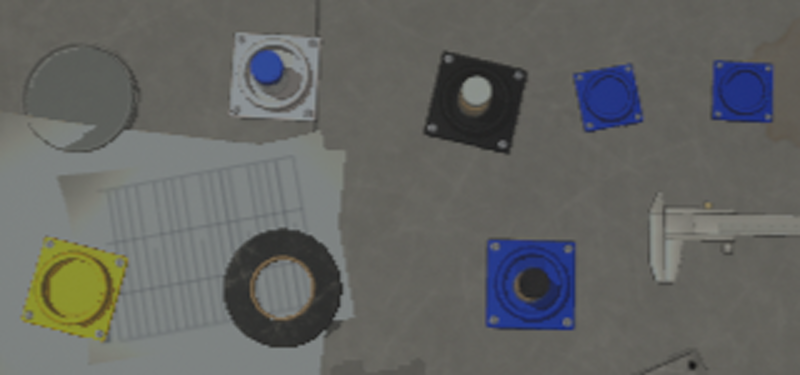

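View pics/sidec.png

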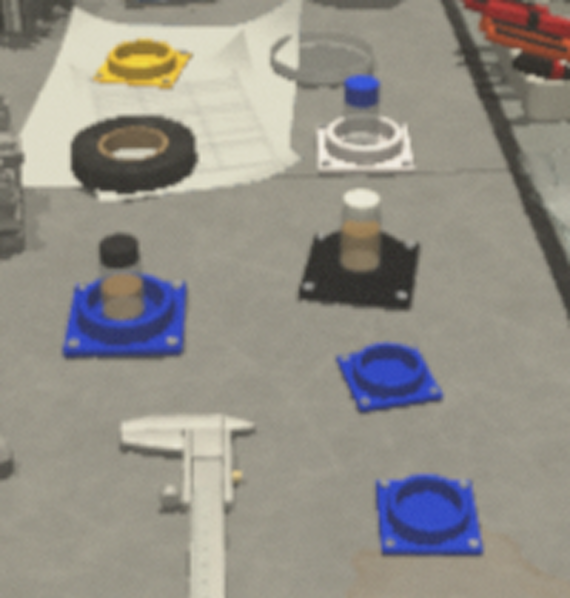

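The stand at crop (531,284) has an 88 px foot (70 mm), and the other two blue ones are only about 62 px. So the stand holding the black vial is the one meant.

```bash
cat > h.py <<'E'
import numpy as np
from workcell import viewer
def ray(n,u,v,z):
    m=viewer.camera_model(n);R=np.array(m["R"]);c=-R.T@m["t"]
    d=R.T@[(u-m["cx"])/m["fx"],(v-m["cy"])/m["fy"],1]
    return c+d*(z-c[2])/d[2]
def proj(n,X):
    m=viewer.camera_model(n);p=np.array(m["R"])@X+m["t"]
    return np.array([m["fx"]*p[0]/p[2]+m["cx"],m["fy"]*p[1]/p[2]+m["cy"]])
E
python3 - <<'E'
from h import *
np.set_printoptions(precision=4,suppress=True)
T=lambda u,v,z:ray("top",160+(u+.5)/2.5-.5,175+(v+.5)/2.5-.5,z)
S=lambda u,v,z:ray("side",220+(u+.5)/2.85-.5,190+(v+.5)/2.85-.5,z)
for n,c in dict(white=[(235,33),(320,38),(316,121),(230,116)],black=[(443,52),(526,70),(510,152),(424,133)],blue=[(487,240),(574,240),(575,328),(486,328)],yellow=[(48,237),(128,256),(107,341),(22,321)]).items():
    P=np.array([T(*p,.006) for p in c]); print(n,P.mean(0),np.linalg.norm(P-np.roll(P,1,0),axis=1))
    print("  rad",np.hypot(*P.mean(0)[:2]))
for n,a,b in [("blue",(267,66),(362,83)),("white",(476,91),(361,198)),("black",(534,283),(118,243))]:
    print(n,T(*a,.056),S(*b,.056))
print("tape",T(283,288,.019),"dish",T(80,98,.007))
E
```

```text
white [ 0.6495 -0.0018  0.006 ] [0.0684 0.0691 0.0683 0.0693]
  rad 0.649468926803889
black [ 0.6308 -0.1637  0.006 ] [0.0682 0.0686 0.0684 0.0706]
  rad 0.6516874157669317
blue [ 0.4848 -0.2074  0.006 ] [0.0694 0.0691 0.0694 0.07  ]
  rad 0.527325394909576
yellow [0.4774 0.1516 0.006 ] [0.0687 0.0657 0.0684 0.0692]
  rad 0.5009156614491997
blue [0.6478 0.0002 0.056 ] [0.6493 0.0016 0.056 ]
white [ 0.6298 -0.1614  0.056 ] [ 0.6316 -0.1627  0.056 ]
black [ 0.4827 -0.2056  0.056 ] [ 0.484  -0.2064  0.056 ]
tape [ 0.4789 -0.0129  0.019 ] dish [0.6303 0.1549 0.007 ]
```

play_rows:
  plan: [0,0,16,0.4075,-0.2925,0.095,1,0,0,16,0.4075,-0.2925,0.095,1,0,0,16,0.4075,-0.2925,0.095,1,0,0,16,0.4075,-0.2925,0.095,1,0,0,16,0.4075,-0.2925,0.095,1,0,0,16,0.4075,-0.2925,0.095,1,0,0,16,0.4075,-0.2925,0.095,1,0,0,16,0.4075,-0.2925,0.095,1,0,0,16,0.4075,-0.2925,0.095,1,0,0,16,0.4075,-0.2925,0.095,1,0,0,16,0.4075,-0.2925,0.095,1,0,0,16,0.4075,-0.2925,0.095,1,0,0,16,0.4075,-0.2925,0.095,1,0,0,16,0.4075,-0.2925,0.095,1]
  squeeze: 25

```text
clock: 1.85
position: [0.4833, -0.2074, 0.1504]
ee_rot: [1.0, -0.0, 0.0, 0.0]
ft_force: [-0.3, 0.5, -0.1]
grip_width: 1.003
grasp_force: 0.0
```

play_rows:
  plan: [0,0,0,0,-0.001,0.03,1,0,0,0,0,-0.001,0.06,1,0,0,0,0,-0.001,0.08,1,0,0,0,0,-0.001,0.1,1,0,0,0,0,-0.001,0.11,1,0,0,0,0,-0.001,0.11,1,0,0,0,0,-0.001,0.11,1]

```text
clock: 2.72
position: [0.484, -0.2063, 0.0411]
ee_rot: [1.0, 0.0, 0.001, 0.0]
ft_force: [-0.4, 0.0, 0.7]
grip_width: 0.999
grasp_force: 0.0
```

```bash
python3 - <<'E'
from workcell import viewer
import cv2
a=viewer.camera("side")[210:330,190:340,::-1]; b=viewer.camera("top")[220:340,300:450,::-1]
cv2.imwrite("pics/g1.png",cv2.resize(cv2.hconcat([a,b]),None,fx=2.6,fy=2.6,interpolation=cv2.INTER_CUBIC))
E
```

```text
(no output)
```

View pics/g1.png

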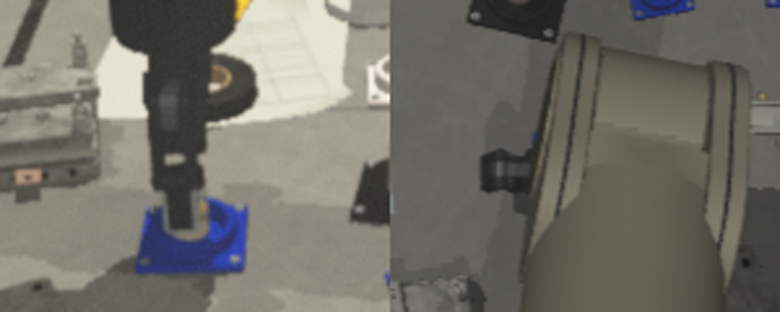

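The side view shows the near finger in line with the vial at crop (185,205), with its tip clear of the cup rim. Closing now.

play_rows:
  plan: [0,0,0,0,0,0,0.6,0,0,0,0,0,0,0.45,0,0,0,0,0,0,0.35,0,0,0,0,0,0,0.2,0,0,0,0,0,0,0.2,0,0,0,0,0,0,0.2,0,0,0,0,0,0,0.2]

```text
clock: 3.7
position: [0.4836, -0.2061, 0.0405]
ee_rot: [1.0, 0.0, 0.0, 0.0]
ft_force: [-2.0, 0.7, 4.3]
grip_width: 0.295
grasp_force: 24.8
```

play_rows:
  plan: [0,0,0,0,0,-0.01,0.2,0,0,0,0,0,-0.03,0.2,0,0,0,0,0,-0.06,0.2,0,0,0,0,0,-0.08,0.2,0,0,0,0,-0.02,-0.08,0.2,0,0,0,-0.001,-0.06,-0.08,0.2,0,0,0,-0.002,-0.1,-0.08,0.2,0,0,0,-0.003,-0.15,-0.08,0.2,0,0,0,-0.004,-0.2,-0.08,0.2,0,0,0,-0.005,-0.25,-0.08,0.2,0,0,0,-0.006,-0.3,-0.08,0.2,0,0,0,-0.0065,-0.33,-0.08,0.2,0,0,0,-0.0065,-0.35,-0.08,0.2,0,0,0,-0.0065,-0.3575,-0.08,0.2,0,0,0,-0.0065,-0.3575,-0.08,0.2,0,0,0,-0.0065,-0.3575,-0.08,0.2]

```text
clock: 5.7
position: [0.4767, 0.1505, 0.12]
ee_rot: [1.0, -0.0, -0.0, 0.0]
ft_force: [0.3, -0.4, -0.3]
grip_width: 0.3
grasp_force: 24.7
```

```bash
python3 - <<'E'
from workcell import viewer
import cv2
a=viewer.camera("side")[130:260,210:360,::-1]
cv2.imwrite("pics/g2.png",cv2.resize(a,None,fx=4,fy=4,interpolation=cv2.INTER_CUBIC))
E
```

```text
(no output)
```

View pics/g2.png

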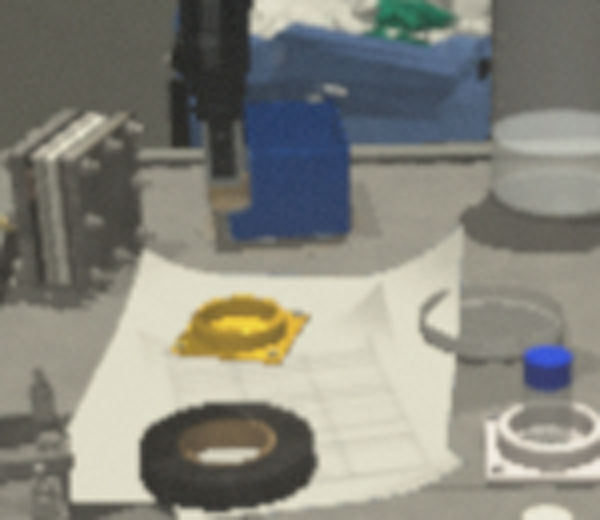

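The vial is held upright, with its bottom at crop (230,195), and nothing is disturbed. Lowering it.

play_rows:
  plan: [0,0,0,0,0,0.03,0.2,0,0,0,0,0,0.05,0.2,0,0,0,0,0,0.065,0.2,0,0,0,0,0,0.074,0.2,0,0,0,0,0,0.079,0.2,0,0,0,0,0,0.079,0.2,0,0,0,0,0,0.079,0.2,0,0,0,0,0,0.079,0.35,0,0,0,0,0,0.079,0.45,0,0,0,0,0,0.079,0.7,0,0,0,0,0,0.079,0.9,0,0,0,0,0,0.079,1,0,0,0,0,0,0.079,1,0,0,0,0,0,0.06,1,0,0,0,0,0,0.03,1,0,0,0,0,0,0,1,0,0,0,0,0,-0.03,1,0,0,0,0,0,-0.03,1]

```text
clock: 8.0
position: [0.4783, 0.1521, 0.1537]
ee_rot: [1.0, 0.0, 0.003, -0.0]
ft_force: [0.3, -0.1, -0.3]
grip_width: 0.999
grasp_force: 0.0
```

play_rows:
  plan: [0,0,0,0.04,0.035,0,1,0,0,0,0.08,0.07,0,1,0,0,0,0.12,0.105,0,1,0,0,0,0.15,0.135,0,1,0,0,0,0.1715,0.1505,0,1,0,0,0,0.1715,0.1505,0,1,0,0,0,0.1715,0.1505,0,1]

```text
clock: 8.88
position: [0.6477, 0.0021, 0.1502]
ee_rot: [1.0, 0.001, -0.0, -0.0]
ft_force: [0.2, -0.3, 0.3]
grip_width: 0.999
grasp_force: 0.0
```

```bash
python3 - <<'E'
from workcell import viewer
from h import *
import cv2
a=viewer.camera("side")[180:270,220:380,::-1]; b=viewer.camera("top")[250:340,110:270,::-1]
cv2.imwrite("pics/g3.png",cv2.resize(cv2.vconcat([a,b]),None,fx=3.3,fy=3.3,interpolation=cv2.INTER_CUBIC))
print(proj("top",np.array([.4774,.1516,.056])),proj("side",np.array([.4774,.1516,.056])))
E
```

```text
[184.22513126 288.76320784] [267.78024769 193.43460858]
```

View pics/g3.png

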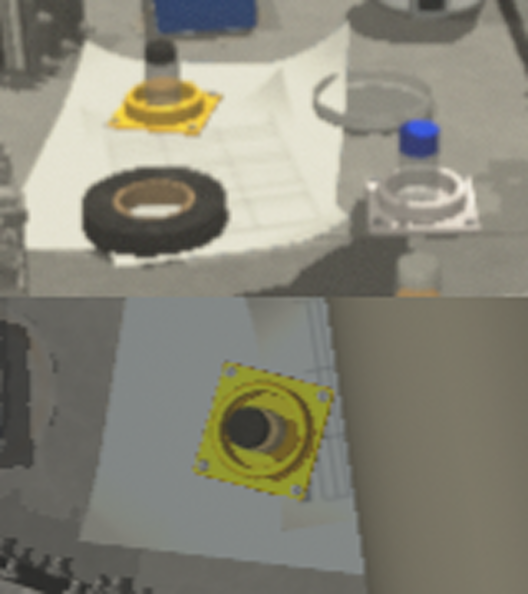

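The black vial stands upright in the yellow cup. Its cap is at top (184.8,289.4), against an expected (184.2,288.8). Next is the blue vial.

play_rows:
  plan: [0,0,0,0,0,0.03,1,0,0,0,0,0,0.06,1,0,0,0,0,0,0.08,1,0,0,0,0,0,0.1,1,0,0,0,0,0,0.11,1,0,0,0,0,0,0.11,1,0,0,0,0,0,0.11,0.6,0,0,0,0,0,0.11,0.45,0,0,0,0,0,0.11,0.35,0,0,0,0,0,0.11,0.2,0,0,0,0,0,0.11,0.2,0,0,0,0,0,0.11,0.2,0,0,0,0,0,0.11,0.2]

```text
clock: 10.6
position: [0.6487, 0.001, 0.0408]
ee_rot: [1.0, 0.0, 0.0, 0.0]
ft_force: [-0.1, -0.4, 5.4]
grip_width: 0.301
grasp_force: 24.8
```

play_rows:
  plan: [0,0,0,0,0,-0.01,0.2,0,0,0,0,0,-0.03,0.2,0,0,0,0,0,-0.06,0.2,0,0,0,0,0,-0.08,0.2,0,0,0,-0.012,0.016,-0.08,0.2,0,0,0,-0.035,0.045,-0.08,0.2,0,0,0,-0.06,0.076,-0.08,0.2,0,0,0,-0.09,0.114,-0.08,0.2,0,0,0,-0.12,0.152,-0.08,0.2,0,0,0,-0.145,0.184,-0.08,0.2,0,0,0,-0.158,0.2,-0.08,0.2,0,0,0,-0.1635,0.2085,-0.08,0.2,0,0,0,-0.1635,0.2085,-0.08,0.2,0,0,0,-0.1635,0.2085,-0.08,0.2,0,0,0,-0.1635,0.2085,-0.08,0.2]

```text
clock: 12.48
position: [0.4855, -0.2066, 0.1202]
ee_rot: [1.0, 0.001, 0.0, -0.0]
ft_force: [0.3, 0.3, -0.8]
grip_width: 0.305
grasp_force: 24.7
```

play_rows:
  plan: [0,0,0,0,0,0.03,0.2,0,0,0,0,0,0.05,0.2,0,0,0,0,0,0.065,0.2,0,0,0,0,0,0.074,0.2,0,0,0,0,0,0.079,0.2,0,0,0,0,0,0.079,0.2,0,0,0,0,0,0.079,0.2,0,0,0,0,0,0.079,0.35,0,0,0,0,0,0.079,0.45,0,0,0,0,0,0.079,0.7,0,0,0,0,0,0.079,0.9,0,0,0,0,0,0.079,1,0,0,0,0,0,0.079,1,0,0,0,0,0,0.06,1,0,0,0,0,0,0.03,1,0,0,0,0,0,0,1,0,0,0,0,0,-0.03,1,0,0,0,0,0,-0.03,1]

```text
clock: 14.72
position: [0.4866, -0.208, 0.154]
ee_rot: [1.0, 0.0, 0.002, 0.001]
ft_force: [-0.1, 0.5, -0.2]
grip_width: 1.003
grasp_force: 0.0
```

play_rows:
  plan: [0,0,0,0.04,-0.0125,0,1,0,0,0,0.08,-0.025,0,1,0,0,0,0.12,-0.0375,0,1,0,0,0,0.1455,-0.0455,0,1,0,0,0,0.1455,-0.0455,0,1,0,0,0,0.1455,-0.0455,0,1,0,0,0,0.1455,-0.0455,0,1]

```text
clock: 15.6
position: [0.6297, -0.1628, 0.1505]
ee_rot: [1.0, -0.0, -0.0, 0.0]
ft_force: [-0.1, -0.3, -0.4]
grip_width: 0.999
grasp_force: 0.0
```

```bash
python3 - <<'E'
from workcell import viewer
from h import *
import cv2
a=viewer.camera("side")[210:330,220:380,::-1]; b=viewer.camera("top")[230:350,300:460,::-1]
cv2.imwrite("pics/g4.png",cv2.resize(cv2.hconcat([a,b]),None,fx=2.5,fy=2.5,interpolation=cv2.INTER_CUBIC))
print(proj("top",np.array([.4848,-.2074,.056])),proj("side",np.array([.4848,-.2074,.056])))
E
```

```text
[374.27323428 286.77976101] [261.52351424 275.24556325]
```

View pics/g4.png

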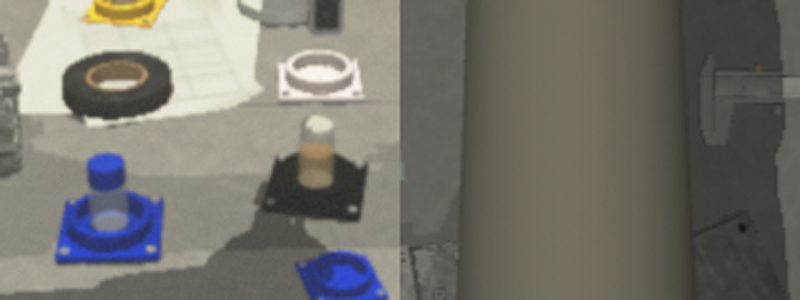

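The blue vial stands upright in the large blue stand, with its cap at side (262,275), which is where it should be. Next is the white vial.

play_rows:
  plan: [0,0,0,0,0,0.03,1,0,0,0,0,0,0.06,1,0,0,0,0,0,0.08,1,0,0,0,0,0,0.1,1,0,0,0,0,0,0.11,1,0,0,0,0,0,0.11,1,0,0,0,0,0,0.11,0.6,0,0,0,0,0,0.11,0.45,0,0,0,0,0,0.11,0.35,0,0,0,0,0,0.11,0.2,0,0,0,0,0,0.11,0.2,0,0,0,0,0,0.11,0.2,0,0,0,0,0,0.11,0.2]

```text
clock: 17.32
position: [0.6308, -0.162, 0.0409]
ee_rot: [1.0, 0.0, 0.0, 0.0]
ft_force: [-1.2, -0.3, 5.5]
grip_width: 0.299
grasp_force: 24.8
```

play_rows:
  plan: [0,0,0,0,0,-0.01,0.2,0,0,0,0,0,-0.03,0.2,0,0,0,0,0,-0.06,0.2,0,0,0,0,0,-0.08,0.2,0,0,0,0.002,-0.015,-0.08,0.2,0,0,0,0.005,-0.045,-0.08,0.2,0,0,0,0.01,-0.085,-0.08,0.2,0,0,0,0.015,-0.125,-0.08,0.2,0,0,0,0.018,-0.15,-0.08,0.2,0,0,0,0.019,-0.1605,-0.08,0.2,0,0,0,0.019,-0.1605,-0.08,0.2,0,0,0,0.019,-0.1605,-0.08,0.2,0,0,0,0.019,-0.1605,-0.08,0.2]

```text
clock: 18.95
position: [0.6494, -0.0029, 0.1202]
ee_rot: [1.0, -0.001, -0.0, 0.0]
ft_force: [-0.5, 0.2, -0.3]
grip_width: 0.297
grasp_force: 24.7
```

play_rows:
  plan: [0,0,0,0,0,0.03,0.2,0,0,0,0,0,0.05,0.2,0,0,0,0,0,0.065,0.2,0,0,0,0,0,0.074,0.2,0,0,0,0,0,0.079,0.2,0,0,0,0,0,0.079,0.2,0,0,0,0,0,0.079,0.2,0,0,0,0,0,0.079,0.35,0,0,0,0,0,0.079,0.45,0,0,0,0,0,0.079,0.7,0,0,0,0,0,0.079,0.9,0,0,0,0,0,0.079,1,0,0,0,0,0,0.079,1,0,0,0,0,0,0.06,1,0,0,0,0,0,0.03,1,0,0,0,0,0,0,1,0,0,0,0,0,-0.03,1,0,0,0,0,0,-0.03,1]

```text
clock: 21.2
position: [0.6511, -0.0011, 0.1546]
ee_rot: [1.0, 0.0, 0.003, 0.0]
ft_force: [0.5, -0.3, 0.1]
grip_width: 0.996
grasp_force: 0.0
```

play_rows:
  plan: [0,0,0,-0.04,-0.035,0,1,0,0,0,-0.08,-0.07,0,1,0,0,0,-0.12,-0.105,0,1,0,0,0,-0.15,-0.135,0,1,0,0,0,-0.1725,-0.1525,0,1,0,0,0,-0.1725,-0.1525,0,1,0,0,0,-0.1725,-0.1525,0,1]

```text
clock: 22.08
position: [0.4773, 0.1503, 0.1504]
ee_rot: [1.0, -0.0, 0.0, 0.0]
ft_force: [-1.5, 0.4, 0.0]
grip_width: 1.0
grasp_force: 0.0
```

play_rows:
  plan: [0,0,0,0,0,0.03,1,0,0,0,0,0,0.06,1,0,0,0,0,0,0.08,1,0,0,0,0,0,0.1,1,0,0,0,0,0,0.11,1,0,0,0,0,0,0.11,1,0,0,0,0,0,0.11,0.6,0,0,0,0,0,0.11,0.45,0,0,0,0,0,0.11,0.35,0,0,0,0,0,0.11,0.2,0,0,0,0,0,0.11,0.2,0,0,0,0,0,0.11,0.2,0,0,0,0,0,0.11,0.2]

```text
clock: 23.7
position: [0.4771, 0.151, 0.0407]
ee_rot: [1.0, 0.0, 0.0, 0.0]
ft_force: [-0.9, -1.4, 6.1]
grip_width: 0.303
grasp_force: 24.6
```

play_rows:
  plan: [0,0,0,0,0,-0.01,0.2,0,0,0,0,0,-0.03,0.2,0,0,0,0,0,-0.06,0.2,0,0,0,0,0,-0.08,0.2,0,0,0,0.007,0.015,-0.08,0.2,0,0,0,0.022,0.045,-0.08,0.2,0,0,0,0.044,0.09,-0.08,0.2,0,0,0,0.066,0.135,-0.08,0.2,0,0,0,0.088,0.18,-0.08,0.2,0,0,0,0.11,0.225,-0.08,0.2,0,0,0,0.13,0.265,-0.08,0.2,0,0,0,0.146,0.3,-0.08,0.2,0,0,0,0.1535,0.3145,-0.08,0.2,0,0,0,0.1535,0.3145,-0.08,0.2,0,0,0,0.1535,0.3145,-0.08,0.2,0,0,0,0.1535,0.3145,-0.08,0.2]

```text
clock: 25.7
position: [0.6303, -0.1619, 0.1205]
ee_rot: [1.0, 0.001, 0.0, -0.0]
ft_force: [-0.5, -0.0, -0.0]
grip_width: 0.299
grasp_force: 24.8
```

Lower, release and lift, then back off towards the start for a clear view.

play_rows:
  plan: [0,0,0,0,0,0.03,0.2,0,0,0,0,0,0.05,0.2,0,0,0,0,0,0.065,0.2,0,0,0,0,0,0.074,0.2,0,0,0,0,0,0.079,0.2,0,0,0,0,0,0.079,0.2,0,0,0,0,0,0.079,0.2,0,0,0,0,0,0.079,0.35,0,0,0,0,0,0.079,0.45,0,0,0,0,0,0.079,0.7,0,0,0,0,0,0.079,0.9,0,0,0,0,0,0.079,1,0,0,0,0,0,0.079,1,0,0,0,0,0,0.06,1,0,0,0,0,0,0.03,1,0,0,0,0,0,0,1,0,0,0,0,0,-0.03,1,0,0,0,0,0,-0.03,1]

```text
clock: 27.95
position: [0.6322, -0.1636, 0.1546]
ee_rot: [1.0, 0.0, 0.003, 0.001]
ft_force: [-0.4, -0.4, -0.7]
grip_width: 1.0
grasp_force: 0.0
```

play_rows:
  plan: [0,0,0,-0.04,0.04,-0.02,1,0,0,0,-0.08,0.08,-0.04,1,0,0,0,-0.12,0.12,-0.06,1,0,0,0,-0.16,0.16,-0.08,1,0,0,0,-0.2,0.2,-0.1,1,0,0,0,-0.24,0.24,-0.1,1,0,0,0,-0.28,0.28,-0.1,1,0,0,0,-0.32,0.32,-0.1,1,0,0,0,-0.36,0.36,-0.1,1,0,0,0,-0.4,0.4,-0.1,1,0,0,0,-0.4,0.4,-0.1,1,0,0,0,-0.4,0.4,-0.1,1,0,0,0,-0.4,0.4,-0.1,1]

```text
clock: 29.58
position: [0.2321, -0.5627, 0.2505]
ee_rot: [1.0, 0.001, 0.0, -0.0]
ft_force: [0.1, -0.1, 0.8]
grip_width: 0.998
grasp_force: 0.0
```

```bash
python3 - <<'E'
from workcell import viewer
from h import *
import cv2
a=viewer.camera("side")[190:320,220:380,::-1]; b=viewer.camera("top")[175:325,160:420,::-1]
cv2.imwrite("pics/f1.png",cv2.resize(b,None,fx=3,fy=3,interpolation=cv2.INTER_CUBIC))
cv2.imwrite("pics/f2.png",cv2.resize(a,None,fx=4,fy=4,interpolation=cv2.INTER_CUBIC))
for n,p in dict(w=(.6495,-.0018),k=(.6308,-.1637),b=(.4848,-.2074)).items():
    X=np.array([*p,.056]); print(n,(proj("top",X)-[160,175])*3,(proj("side",X)-[220,190])*4)
E
```

```text
w [322.62711037  75.80510097] [507.92389097 118.01690757]
k [573.9593436  106.82759065] [503.74682156 277.79123997]
b [642.81970284 335.33928303] [166.09405694 340.982253  ]
```

View pics/f1.png

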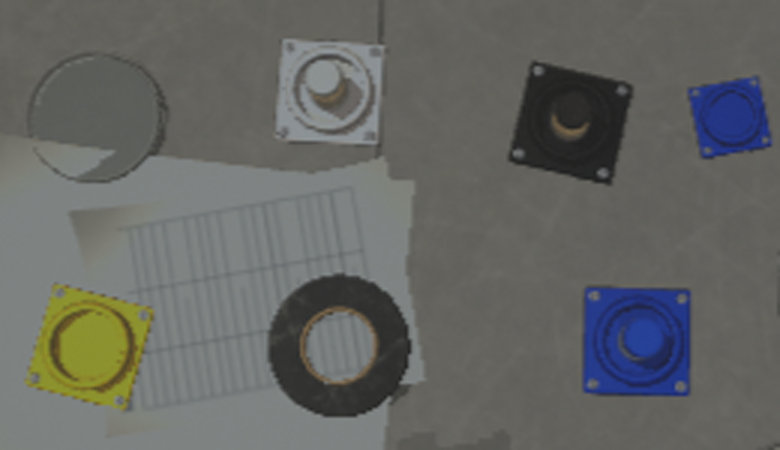

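View pics/f2.png

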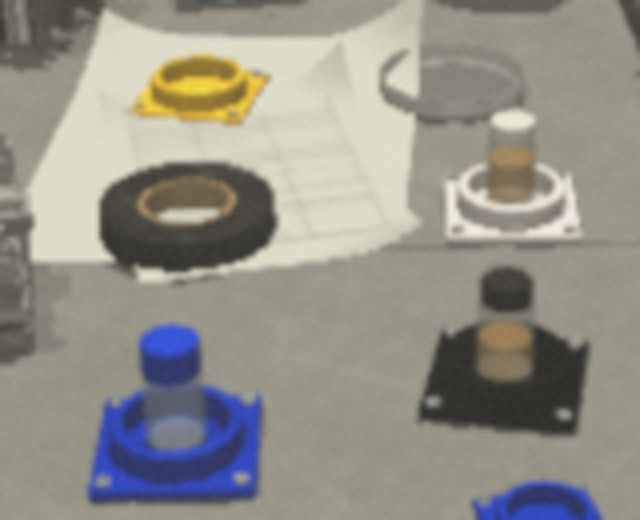

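All three caps sit within 2–3 crop pixels of where they should be: white (323,76), black (572,108) and blue (644,337). All the vials are upright, the yellow stand is empty, and the tape and dish haven't moved.

```bash
python3 -c "
from workcell import manip
print(manip.hand_in())"
```

```text
the job is handed in; nothing more can be done
None
```

The job is handed in: each vial stands upright in the stand of its cap's colour, the yellow stand was used for the black vial and is empty again, and the tape roll and dish look undisturbed in the final pictures (no verdict was returned).

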